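# Load the muffle-furnace tray with two covered crucibles

### The job

Get the furnace tray ready: stand the tall crucible in the narrow recess and the wide crucible in the wide recess of the tray's firebrick holders, both upright, and cover each with its own knobbed lid, lying flat on the rim. Porcelain chips, so set everything down gently rather than dropping it; do not tip the crucibles over on the way, and leave the mortar, the lipped evaporating dish and the perforated disc where they are.

Things in the scene. Friction and masses are not known exactly. Their poses are not given: they have to be found in the camera images.
- crucible_tall: Tall, narrow white porcelain crucible, open at the top, loose, about 55 g, standing upright on the bench. 52 mm high; round; foot 26 mm across, widening to 42 mm outside at 24 mm height, then straight-sided to the rim; mouth 36 mm across, wall 3 mm. No lip, no handle. Origin: centre of the underside; z up the axis.
- crucible_wide: Wide, low white porcelain crucible, open at the top, loose, about 75 g, standing upright on the bench. 40 mm high; round; foot 44 mm across, widening to 58 mm outside at 16 mm height, then straight-sided to the rim; mouth 52 mm across, wall 3 mm. No lip, no handle. Origin: centre of the underside; z up the axis.
- lid_small: Lid of the tall crucible, loose white porcelain, lying knob up. Underneath a boss 24 mm across, 4 mm deep; above it a disc 50 mm across, 4 mm thick; on top a round knob 13 mm across, from 8 to 24 mm above the origin. Origin: centre of the boss's underside; z up. On its crucible the boss has 6 mm play all round in the mouth, the disc lies on the rim and the lid's origin is 48 mm above the crucible's.
- lid_large: Lid of the wide crucible, loose white porcelain, lying knob up. Underneath a boss 40 mm across, 4 mm deep; above it a disc 66 mm across, 4 mm thick; on top a round knob 13 mm across, from 8 to 24 mm above the origin. Origin: centre of the boss's underside; z up. On its crucible the boss has 6 mm play all round in the mouth, the disc lies on the rim and the lid's origin is 36 mm above the crucible's.
- tray: Stainless furnace tray, fixed to the bench: 96 mm (its x) by 212 mm (its y), rim 18 mm high, floor 3 mm thick, walls 3 mm, a wire loop handle at each short end reaching 131 mm from the centre and 22 mm high. It holds the two firebrick holders side by side along its y, in either order. Origin: centre of the underside; z up.
- holder_narrow: Beige firebrick holder, fixed in the tray, with the narrow round recess, for the tall crucible. Block 84 mm (its x) by 98 mm (its y) by 16 mm high; top 19 mm above the bench, 1 mm over the tray's rim: keep fingertips above that when setting down. Recess in the middle 40 mm across, 8 mm deep; its floor is 8 mm above the origin, 11 mm above the bench. Origin: centre of the underside; z up.
- holder_wide: Beige firebrick holder block lying fixed in the tray, with the wide round recess, for the wide crucible. Block 84 mm (its x) by 98 mm (its y) by 16 mm high; top 19 mm above the bench. Recess in the middle: 60 mm across, 8 mm deep; its floor is 8 mm above the origin, 11 mm above the bench. Origin: centre of the underside; z up.
- mortar: Look-alike, to be left alone: white porcelain mortar, thick-walled (9 mm), with a pouring lip, 82 mm across the rim and 46 mm high, on the bench. Origin: centre of the underside; z up. Its white pestle (115 mm long, 23 mm thick) lies on the bench too.
- dish: Look-alike, to be left alone: shallow white porcelain evaporating dish with a pouring lip, 80 mm across the rim and 26 mm high, on the bench. Origin: centre of the underside; z up.
- disc: Look-alike, to be left alone: flat white porcelain filter disc with many small holes and no knob, 56 mm across and 6 mm thick, on the bench. Origin: centre of the underside; z up.
Mind the look-alikes: they are no part of the job. Leave any yellow look-alike of the crucible_wide alone.

How it is judged (in metres and radians):
At the end, for the whole second after the job is handed in: Each crucible on the floor of its recess (centre within 10 mm, height within 3 mm, upright within 0.08 rad), its own lid knob up on the rim (centre within 8 mm, height within 2.5 mm, flat within 0.08 rad), all at rest (below 0.02 m/s) (horizontal distance between crucible_tall and holder_narrow below 0.01 m and z of crucible_tall in the frame of holder_narrow between 0.005 and 0.011 m and angle between each of crucible_tall, crucible_wide's own z axis and vertical below 0.08 rad and horizontal distance between lid_small and crucible_tall below 0.008 m and z of lid_small in the frame of crucible_tall between 0.0455 and 0.0505 m and angle between the z axis of lid_small and the z axis of crucible_tall, either way round below 0.08 rad and angle between each of lid_small, lid_large's own z axis and vertical below 0.3 rad and linear speed of each of crucible_tall, lid_small, crucible_wide, lid_large below 0.02 m/s and horizontal distance between crucible_wide and holder_wide below 0.01 m and z of crucible_wide in the frame of holder_wide between 0.005 and 0.011 m and horizontal distance between lid_large and crucible_wide below 0.008 m and z of lid_large in the frame of crucible_wide between 0.0335 and 0.0385 m and angle between the z axis of lid_large and the z axis of crucible_wide, either way round below 0.08 rad); the robot touches nothing.
It fails at once if the mortar, the evaporating dish or the perforated disc is moved more than 30 mm (distance of any of mortar, dish, disc from where it was at the start of the episode above 0.03 m).
It fails at once if a crucible is tipped over (more than 45 degrees) (angle between any of crucible_tall, crucible_wide's own z axis and vertical above 0.785 rad).
It fails at once if a crucible is dropped (out of the fingers and faster than 0.5 m/s, as after a fall of about 13 mm) ((linear speed of crucible_tall above 0.5 m/s and contact force between crucible_tall and the fingers below 0.2 N) or (linear speed of crucible_wide above 0.5 m/s and contact force between crucible_wide and the fingers below 0.2 N)).
It fails at once if a lid is dropped (out of the fingers and faster than 0.5 m/s, as after a fall of about 13 mm) ((linear speed of lid_small above 0.5 m/s and contact force between lid_small and the fingers below 0.2 N) or (linear speed of lid_large above 0.5 m/s and contact force between lid_large and the fingers below 0.2 N)).
It also fails if it takes over 96 s, if anything falls off the work surface, if the arm or the gripper's body presses on something with over 40 N, if the wrist force passes 120 N, or if a joint passes its speed limit or range.

### The arm

A 7-joint arm with a two-finger parallel gripper is mounted at the origin on the work surface. World frame = base frame: x ahead of the robot, y to its left, z up, the work surface at z = 0. Lengths are in mm, angles in rad, forces in N, time in s.
With the tool pointing down it reaches from about 400 to 875 mm from the base axis. Payload 4.4 kg.
Tool frame: the origin (TCP) lies at the very end of the fingers, on their centre line; the grasp point (between the pads) lies 19 mm behind it; y points along the fingers, x is the direction in which the jaws open and shut, and the axes are right-handed (so a half turn about y gives the same grasp; the last joint's range is limited). The gripper opens to 85 mm and grips with 20 to 120 N. Pads are 22 mm wide; open, the fingers measure 114 mm over their backs; the gripper's body (76 mm by 85 mm) begins 54 mm behind the grasp point. The pads swing forward as they close: fully open they stand 13 mm farther back than shut.
Start: joints at [-1.215, 0.628, 0.038, 1.517, -0.027, 0.996, -0.02], TCP at [266.091, 593.054, 231.313] pointing down, gripper open.
Joint ranges: [-3.06, 3.06], [-0.37, 2.12], [-1.25, 1.32], [0.18, 2.47], [-1.1, 4.24], [0.23, 1.98], [-2.94, 2.94]. Speed limits (rad/s): [2.57, 2.57, 3.14, 3.14, 3.14, 3.14, 3.14].

### API

Orientations are given as [roll, pitch, yaw] about the fixed x, y, z axes, in that order (R = Rz(yaw) Ry(pitch) Rx(roll)).
In Python, from cell import readout, eyes, finish_job gives the robot as it stands. The module is installed in compiled form; this text tells all that it offers.
- The arm moves only by the tool apply_moves, never from a script. Its argument "commands" is a list that holds one entry, the list of rows, each a list of 6 numbers: the shift along the tool's x, y, z in units of 0.04 m (1.0 is 0.04 m), then the turn, a rotation vector about the tool's x, y, z in units of 5 degrees (1.0 is 5 degrees). A call has 1 to 8 rows; each row shifts and turns the pose as measured when the row begins, along the tool's axes as they then stand; what a row does not reach is not made up. A row lasts 1/12 s, in which the tool goes at most 41.7 mm and 7.16 degrees, less where a joint would pass 70% of its speed; a pose out of reach is approached as far as the arm can. A call with a number of a shift or a turn outside -1 to 1 is refused whole. A call with a gripper value outside its range is refused whole. "claw" is the finger opening in mm, from 0 to 85.4, set as the call begins (left out, the last holds). The fingers move at their own pace and stop on an object; the grip force is fixed at half the most. Time passes only in rows, so rows that do not move let the fingers close. It gives the time, the measured TCP pose, the force and the opening at its end, in the units of the state.
- readout.read_state(): the state, without advancing time (a new reading comes with each control period).
- eyes.get_image(name): name is "side" or "top"; returns a dict with "image" (384x512x3 uint8, red, green, blue), "mtx" (3x3 intrinsics, pixels), "rvec" (rotation vector, rad) and "tvec" (3), from world to camera coordinates, as OpenCV has them. Camera axes: x right, y down, z forward; pixel columns grow to the right and rows downward; lengths in mm; the calibration is good to about 2 mm. A picture is of the moment at which its call begins. There is no depth.
- finish_job(): hands the job in, once; it reports no verdict.
The state is a dict: "clock": time; "qpos": joint angles; "qd": joint speeds; "tau": joint torques, N m; "eef_pos": TCP position; "tool_rot": TCP orientation; "force": force on the tool from outside, world axes, zero at the start; "torque": the same for the moment, N m; "width": finger opening in mm.
Only numpy, scipy, OpenCV 4.12 (cv2) and the standard library are available. Lean on these libraries where they do the work, as an engineer would, in place of code of your own. Each camera call takes 0.05 s, during which the arm holds its last target. There are 200 camera calls.

## Working session

There is one attempt and no reset: what is moved stays moved. The work goes in short steps, Python scripts to look and compute and a tool call to move; the robot and the scene stay as the last step left them, time stands still between calls to the robot, and variables do not carry over. Pictures are saved under pics/ and viewed, about 12 in all and at most 16, crops included, and the job is handed in when it is done.

Besides the shell and the picture viewer there is one more tool, called after "Request:" in YAML: its name, and indented under it one key for each argument. apply_moves: Moves the arm, as the interface text tells. Shifts and turns lie within -1 to 1; 1 stands for 0.04 m of shift or 5 degrees of turn. Its arguments: {"type":"object","properties":{"commands":{"type":"array"},"claw":{"type":"number"}},"required":["commands"]}

```bash
mkdir -p pics
cat > h.py <<'E'
import numpy as np, cv2
from cell import readout, eyes, finish_job
def snap(n,f=None):
    d=eyes.get_image(n)
    if f: cv2.imwrite('pics/'+f,d['image'][:,:,::-1])
    return d
def ray(d,u,v,z):
    R,_=cv2.Rodrigues(np.array(d['rvec'],float)); t=np.array(d['tvec'],float).ravel()
    c=-R.T@t; r=R.T@np.linalg.inv(d['mtx'])@np.array([u,v,1.])
    return c+r*(z-c[2])/r[2]
def proj(d,p):
    return cv2.projectPoints(np.array(p,float).reshape(-1,1,3),np.array(d['rvec'],float),np.array(d['tvec'],float),d['mtx'],None)[0].reshape(-1,2)
E
python3 - <<'E'
from h import *
s=readout.read_state(); print({k:np.round(v,3) for k,v in s.items()})
for n in('top','side'):
    d=snap(n,n+'0.png'); R,_=cv2.Rodrigues(np.array(d['rvec'],float)); print(n,-R.T@np.array(d['tvec']).ravel(),R.round(2).tolist(),d['mtx'].tolist())
E
```

```text
{'clock': np.float64(0.0), 'qpos': array([-1.215,  0.629,  0.038,  1.518, -0.027,  0.996, -0.02 ]), 'qd': array([ 0.   , -0.001, -0.   ,  0.001,  0.001, -0.   , -0.001]), 'tau': array([-0.0000e+00, -5.6341e+01,  1.2260e+00, -1.9345e+01,  1.1000e-02,
        1.1000e-02, -0.0000e+00]), 'eef_pos': array([265.833, 592.451, 230.37 ]), 'tool_rot': array([-1.571,  0.002,  1.149]), 'force': array([ 0.777,  0.023, -0.126]), 'torque': array([ 0.009, -0.   , -0.024]), 'width': np.float64(85.648)}
top [ 420.44758288  -21.48492972 1030.59376737] [[0.02, -1.0, -0.01], [-1.0, -0.02, -0.1], [0.1, 0.01, -1.0]] [[419.88335120689635, 0.0, 262.19866739125933], [0.0, 419.88335120689635, 188.9244869249986], [0.0, 0.0, 1.0]]
side [ 348.77940467 -710.33273806  794.67921288] [[0.96, -0.27, -0.01], [-0.2, -0.69, -0.7], [0.18, 0.67, -0.72]] [[416.84243341375867, 0.0, 259.5251093245632], [0.0, 416.84243341375867, 192.33465188790794], [0.0, 0.0, 1.0]]
```

View pics/top0.png

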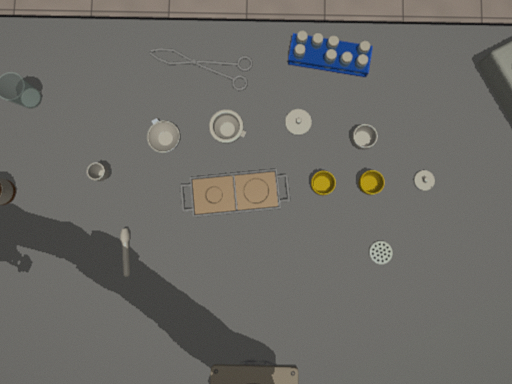

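View pics/side0.png

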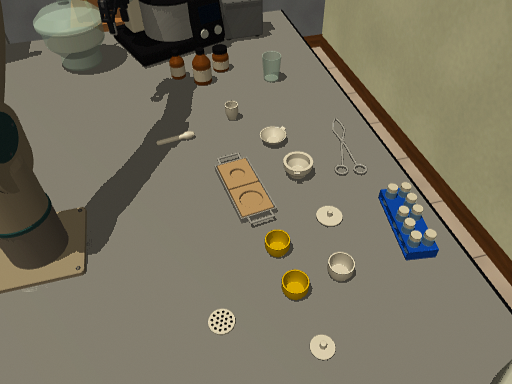

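Top picture: the tall crucible candidate is at (96,171), the wide white crucible at (365,136), the large lid at (298,122), the small lid at (425,180), and the tray at (235,192) with the narrow recess on the left at (214,194) and the wide one at (256,190). Look-alikes are the mortar (226,126), dish (163,136), perforated disc (381,252) and yellow crucibles at (323,183) and (372,182). I'll confirm the four targets and the tray in an enlarged crop.

```bash
cat >> h.py <<'E'
def crop(im,u,v,h,s):
    u0,v0=int(u-h),int(v-h); return cv2.resize(im[v0:v0+2*h,u0:u0+2*h,::-1],None,fx=s,fy=s,interpolation=cv2.INTER_CUBIC)
def fitcirc(d,u,v,z,r,x0=None):
    """refine centre of a circle radius r at height z by maximising mean radial gradient of brightness"""
    from scipy.optimize import minimize
    g=cv2.GaussianBlur(cv2.cvtColor(d['image'],cv2.COLOR_RGB2GRAY).astype(np.float32),(0,0),0.8)
    c0=ray(d,u,v,z) if x0 is None else np.array([*x0,z])
    a=np.linspace(0,2*np.pi,90,endpoint=False)
    def samp(c,r):
        p=proj(d,np.c_[c[0]+r*np.cos(a),c[1]+r*np.sin(a),np.full(90,z)]).astype(np.float32)
        return cv2.remap(g,p[:,0],p[:,1],cv2.INTER_LINEAR).ravel()
    best=None
    f=lambda c:-np.mean(np.clip(samp(c,r-2)-samp(c,r+2),-40,40))
    G=[(f(c0[:2]+[i,j]),i,j) for i in range(-14,15) for j in range(-14,15)]
    m=min(G); q=minimize(f,c0[:2]+[m[1],m[2]],method='Nelder-Mead',options=dict(initial_simplex=[c0[:2]+[m[1],m[2]],c0[:2]+[m[1]+1,m[2]],c0[:2]+[m[1],m[2]+1]]))
    return q.x,-q.fun
E
python3 - <<'E'
from h import *
T=snap('top');S=snap('side')
a=np.hstack([crop(T['image'],u,v,20,6) for u,v in((96,171),(365,136),(298,122))])
b=np.hstack([crop(T['image'],425,180,20,6),cv2.resize(T['image'][160:225,178:294,::-1],(480,240),interpolation=cv2.INTER_CUBIC)])
cv2.imwrite('pics/c1.png',np.vstack([a,b]))
for n,tu,su,z,r in(('tall',(96,169),(231,106),52,21),('wide',(365,134),(341,260),40,29),('lidL',(298,122),(329,216),8,33),('lidS',(425,180),(322,347),8,25)):
    print(n,fitcirc(T,*tu,z,r),fitcirc(S,*su,z,r))
for n,u,v in(('mortar',226,126),('dish',163,136),('disc',381,252),('y1',323,183),('y2',372,182),('nar',214,194),('wid',256,190)): print(n,ray(T,u,v,19).round(0))
E
```

```text
tall (array([550.8146895 , 383.15252468]), np.float64(22.45450210571289)) (array([551.64541922, 381.87406539]), np.float64(10.327549934387207))
wide (array([ 651.54756258, -257.5342754 ]), np.float64(24.881803512573242)) (array([ 652.12009732, -253.34866911]), np.float64(32.966278076171875))
lidL (array([691.08834252, -97.54413996]), np.float64(34.903350830078125)) (array([691.54588916, -96.07438239]), np.float64(39.70878219604492))
lidS (array([ 550.86518572, -407.56343963]), np.float64(36.60446548461914)) (array([ 550.77578841, -405.75364393]), np.float64(40.0))
mortar [673.  80.  19.]
dish [645. 234.  19.]
disc [ 374. -298.   19.]
y1 [ 537. -159.   19.]
y2 [ 542. -278.   19.]
nar [505. 104.  19.]
wid [516.   3.  19.]
```

View pics/c1.png

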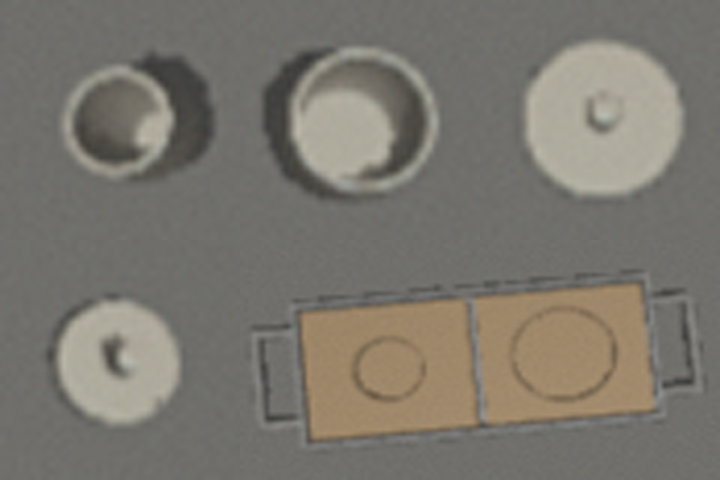

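The crops confirm it: plain white tall and wide crucibles, two knobbed lids, narrow recess at the left end of the tray and wide recess at the right. Next I'll measure the recesses.

Run:
```python
from h import *
for n in('top','side'):
    d=snap(n); im=d['image'].astype(int)
    m=((im[:,:,0]-im[:,:,2]>35)&(im[:,:,0]-im[:,:,2]<110)).astype(np.uint8)
    # block outline at z=19
    k,l,st,c=cv2.connectedComponentsWithStats(cv2.morphologyEx(m,cv2.MORPH_CLOSE,np.ones((5,5))))
    i=[j for j in range(1,k) if np.linalg.norm(c[j]-proj(d,[511,54,19])[0])<15]
    for j in i:
        if st[j,4]<300: continue
        ct=max(cv2.findContours((l==j).astype(np.uint8),0,1)[0],key=len).reshape(-1,2)
        w=np.array([ray(d,*p,19)[:2] for p in ct],np.float32)
        print(n,st[j],cv2.minAreaRect(w))
        (cx,cy),wh,a=cv2.minAreaRect(w)
    g=255-cv2.GaussianBlur(cv2.cvtColor(d['image'],cv2.COLOR_RGB2GRAY),(0,0),.7).astype(np.float32)
    A=np.linspace(0,2*np.pi,90)
    for nm,c0,r in(('nar',(505,104),20),('wid',(516,3),30)):
        best=max((cv2.remap(g,*proj(d,np.c_[c0[0]+i+r*np.cos(A),c0[1]+j+r*np.sin(A),A*0+19]).astype(np.float32).T.reshape(2,-1,1),cv2.INTER_LINEAR).mean(),c0[0]+i,c0[1]+j) for i in np.arange(-12,12.1,.5) for j in np.arange(-12,12.1,.5))
        print(n,nm,best)
```

```text
top [ 193  172   85   42 2876] ((509.487548828125, 54.322330474853516), (84.39630126953125, 200.63034057617188), 6.726260185241699)
top nar (np.float32(133.18214), np.float64(503.5), np.float64(105.0))
top wid (np.float32(131.25063), np.float64(515.5), np.float64(3.5))
side [ 217  158   57   60 1829] ((509.08685302734375, 54.04877471923828), (88.31935119628906, 206.03659057617188), 6.759268283843994)
side nar (np.float32(128.25258), np.float64(504.0), np.float64(102.5))
side wid (np.float32(128.85661), np.float64(515.5), np.float64(0.5))
```

Request:
apply_moves:
  commands:
    - [[0, 0, 0, 0, 1, 0], [0, 0, 0, 0, 1, 0], [0, 0, 0, 0, 1, 0], [0, 0, 0, 0, 1, 0], [0, 0, 0, 0, 1, 0], [0, 0, 0, 0, 1, 0], [0, 0, 0, 0, 1, 0], [0, 0, 0, 0, 1, 0]]
  claw: 80

```text
clock: 0.97
eef_pos: [265.8, 592.3, 230.2]
tool_rot: [-1.571, 0.002, 0.419]
force: [0.4, 0.2, -0.0]
width: 80.3
```

Request:
apply_moves:
  commands:
    - [[0, 0, 0, 0, 0.87, 0], [0, 0, 0, 0, 0.87, 0], [0, 0, 0, 0, 0.87, 0], [0, 0, 0, 0, 0.87, 0], [0.65, 0, -0.6, 0, 0, 0], [0.65, 0, -0.6, 0, 0, 0], [0.65, 0, -0.6, 0, 0, 0], [0.65, 0, -0.6, 0, 0, 0]]

```text
clock: 1.63
eef_pos: [369.1, 514.3, 227.6]
tool_rot: [-1.567, 0.01, 0.118]
force: [0.5, -0.6, 0.6]
width: 80.3
```

```bash
cat >> h.py <<'E'
def go(x,y,z,yaw=0.115):
    from scipy.spatial.transform import Rotation as Q
    s=readout.read_state(); R=Q.from_euler('xyz',s['tool_rot'])
    T=Q.from_euler('xyz',[-np.pi/2,0,yaw])
    print('t',round(float(s['clock']),2),'pos',np.round(s['eef_pos'],1),'rot',np.round(s['tool_rot'],3),'w',round(float(s['width']),1),'F',np.round(s['force'],1))
    sh=R.inv().apply(np.array([x,y,z])-s['eef_pos'])/40
    print('shift units',sh.round(3),'norm',np.linalg.norm(sh).round(2),'turn units',((R.inv()*T).as_rotvec(degrees=True)/5).round(2))
E
python3 -c "
from h import *
go(551,382.5,110)"
```

```text
t 1.63 pos [369.1 514.3 227.6] rot [-1.567  0.01   0.118] w 80.3 F [ 0.5 -0.6  0.6]
shift units [ 4.156  2.887 -3.816] norm 6.34 turn units [-0.04  0.03 -0.11]
```

Request:
apply_moves:
  commands:
    - [[0.58, 0.38, -0.53, 0, 0, 0], [0.58, 0.38, -0.53, 0, 0, 0], [0.58, 0.38, -0.53, 0, 0, 0], [0.58, 0.38, -0.53, 0, 0, 0], [0.58, 0.38, -0.53, 0, 0, 0], [0.58, 0.38, -0.53, 0, 0, 0], [0.58, 0.38, -0.53, -0.04, 0.03, -0.1], [0.1, 0.2, -0.1, 0, 0, 0]]

```text
clock: 2.3
eef_pos: [567.3, 372.0, 110.0]
tool_rot: [-1.568, -0.009, 0.109]
force: [-0.1, -0.9, 0.3]
width: 80.2
```

```bash
python3 -c "
from h import *
go(551,382.5,110)
a=snap('top'); b=snap('side'); p=proj(a,[551,383,52])[0]; q=proj(b,[551,383,52])[0]
cv2.imwrite('pics/c2.png',np.hstack([crop(a['image'],*p,40,5),crop(b['image'],*q,40,5)]))"
```

```text
t 2.3 pos [567.3 372.  110. ] rot [-1.568 -0.009  0.109] w 80.2 F [-0.1 -0.9  0.3]
shift units [-0.377 -0.004  0.304] norm 0.48 turn units [-0.03 -0.06  0.11]
```

View pics/c2.png

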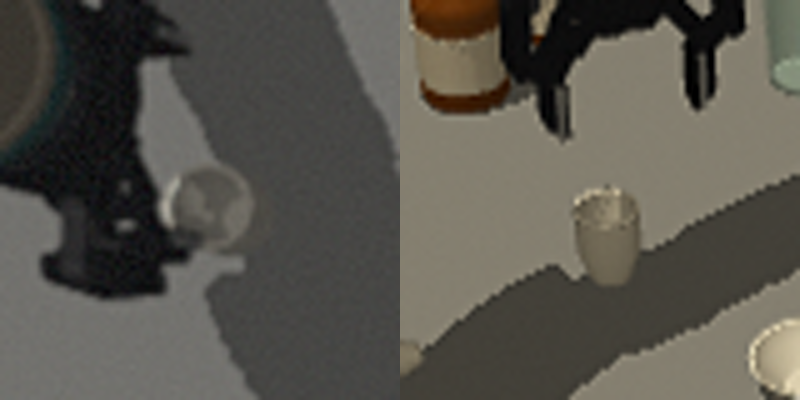

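The crucible stands under the open fingers (rim around (605,195) in the side crop, fingertips on both sides above it). I'll correct and descend.

Request:
apply_moves:
  commands:
    - [[-0.38, 0, 0.3, 0, 0, 0.1], [0, 0, 0, 0, 0, 0], [0, 0.4, 0, 0, 0, 0], [0, 0.4, 0, 0, 0, 0]]

```text
clock: 2.73
eef_pos: [541.2, 396.6, 82.8]
tool_rot: [-1.556, 0.002, 0.121]
force: [-0.4, 0.0, -0.0]
width: 79.8
```

```bash
python3 -c "
from h import *
go(551,382.5,13)"
```

```text
t 2.73 pos [541.2 396.6  82.8] rot [-1.556  0.002  0.121] w 79.8 F [-0.4  0.  -0. ]
shift units [ 0.204  1.738 -0.406] norm 1.8 turn units [-0.17  0.07 -0.02]
```

Request:
apply_moves:
  commands:
    - [[0.15, 0, -0.3, -0.15, 0, 0], [0, 0, 0, 0, 0, 0], [0, 0, 0, 0, 0, 0], [0, 0, 0, 0, 0, 0]]

```text
clock: 3.07
eef_pos: [542.8, 391.9, 84.2]
tool_rot: [-1.567, 0.004, 0.132]
force: [-1.2, -0.3, 1.0]
width: 79.7
```

```bash
python3 -c "
from h import *
go(551,382.5,13)"
```

```text
t 3.07 pos [542.8 391.9  84.2] rot [-1.567  0.004  0.132] w 79.7 F [-1.2 -0.3  1. ]
shift units [ 0.18   1.778 -0.266] norm 1.81 turn units [-0.04  0.2  -0.05]
```

Request:
apply_moves:
  commands:
    - [[0.2, 0, -0.3, 0, 0.2, 0], [0, 0, 0, 0, 0, 0], [0, 0, 0, 0, 0, 0]]

```text
clock: 3.32
eef_pos: [553.7, 381.8, 86.7]
tool_rot: [-1.565, 0.001, 0.115]
force: [-1.3, 1.6, -0.4]
width: 79.7
```

```bash
python3 -c "
from h import *
go(551,382.5,13)"
```

```text
t 3.32 pos [553.7 381.8  86.7] rot [-1.565e+00  1.000e-03  1.150e-01] w 79.7 F [-1.3  1.6 -0.4]
shift units [-0.063  1.844  0.015] norm 1.84 turn units [-0.07 -0.   -0.01]
```

Request:
apply_moves:
  commands:
    - [[-0.05, 0.35, 0, 0, 0, 0], [0, 0.35, 0, 0, 0, 0], [0, 0.35, 0, 0, 0, 0], [0, 0.35, 0, 0, 0, 0], [0, 0.2, 0, 0, 0, 0], [0, 0, 0, 0, 0, 0], [0, 0, 0, 0, 0, 0]]

```text
clock: 3.9
eef_pos: [554.2, 380.0, 18.3]
tool_rot: [-1.565, -0.001, 0.111]
force: [-0.3, -0.1, 0.1]
width: 80.2
```

```bash
python3 -c "
from h import *
go(551,382.5,13)"
```

```text
t 3.9 pos [554.2 380.   18.3] rot [-1.565e+00 -1.000e-03  1.110e-01] w 80.2 F [-0.3 -0.1  0.1]
shift units [-0.072  0.134  0.07 ] norm 0.17 turn units [-0.07 -0.05  0.01]
```

Request:
apply_moves:
  commands:
    - [[-0.08, 0.12, 0.08, -0.05, 0, 0], [0, 0, 0, 0, 0, 0], [0, 0, 0, 0, 0, 0]]

```text
clock: 4.15
eef_pos: [550.6, 383.3, 13.3]
tool_rot: [-1.569, -0.001, 0.111]
force: [0.1, -0.5, 0.3]
width: 79.9
```

Request:
apply_moves:
  commands:
    - [[0, 0, 0, 0, 0, 0], [0, 0, 0, 0, 0, 0], [0, 0, 0, 0, 0, 0], [0, 0, 0, 0, 0, 0], [0, 0, 0, 0, 0, 0], [0, 0, 0, 0, 0, 0], [0, 0, 0, 0, 0, 0], [0, 0, 0, 0, 0, 0]]
  claw: 30

```text
clock: 4.82
eef_pos: [551.6, 384.6, 15.7]
tool_rot: [-1.567, -0.004, 0.111]
force: [-0.2, -0.4, -0.6]
width: 40.0
```

```bash
python3 -c "
from h import *
go(551,382.5,13)"
```

```text
t 4.82 pos [551.6 384.6  15.7] rot [-1.567 -0.004  0.111] w 40.0 F [-0.2 -0.4 -0.6]
shift units [-0.02   0.066 -0.052] norm 0.09 turn units [-0.04 -0.04  0.05]
```

Request:
apply_moves:
  commands:
    - [[0, -0.2, 0, 0, 0, 0], [0, -0.4, 0, 0, 0, 0], [0, -0.5, 0, 0, 0, 0], [0, -0.5, 0, 0, 0, 0], [0, -0.4, 0, 0, 0, 0], [0, 0, 0, 0, 0, 0]]

```text
clock: 5.32
eef_pos: [550.2, 383.0, 98.9]
tool_rot: [-1.57, -0.001, 0.111]
force: [-0.1, 0.0, -0.2]
width: 40.5
```

```bash
python3 -c "
from h import *
go(503.6,104,90)
b=snap('side'); q=proj(b,[551,383,80])[0]
cv2.imwrite('pics/c3.png',crop(b['image'],*q,40,7))"
```

```text
t 5.32 pos [550.2 383.   98.9] rot [-1.57e+00 -1.00e-03  1.11e-01] w 40.5 F [-0.1  0.  -0.2]
shift units [-1.928  0.214 -6.805] norm 7.08 turn units [-0.01 -0.05  0.01]
```

View pics/c3.png

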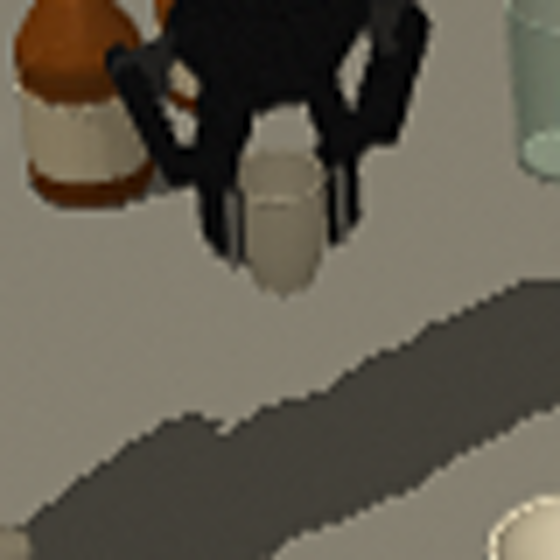

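The tall crucible is held upright between the pads. Next, the narrow recess.

Request:
apply_moves:
  commands:
    - [[-0.15, 0, -0.5, 0, 0, 0], [-0.28, 0, -0.95, 0, 0, 0], [-0.28, 0, -0.95, 0, 0, 0], [-0.28, 0, -0.95, 0, 0, 0], [-0.28, 0, -0.95, 0, 0, 0], [-0.28, 0, -0.95, 0, 0, 0], [-0.2, 0, -0.6, 0, 0, 0], [-0.1, 0, -0.4, 0, 0, 0]]

```text
clock: 6.03
eef_pos: [497.0, 123.6, 89.3]
tool_rot: [-1.567, 0.007, 0.125]
force: [0.1, 0.0, -0.7]
width: 40.2
```

Request:
apply_moves:
  commands:
    - [[0, 0, 0, 0, 0, 0], [0, 0, 0, 0, 0, 0], [0, 0, 0, 0, 0, 0]]

```text
clock: 6.28
eef_pos: [494.7, 117.3, 87.5]
tool_rot: [-1.57, 0.012, 0.115]
force: [0.1, 0.3, -0.5]
width: 40.3
```

```bash
python3 -c "
from h import *
go(503.6,104,60)"
```

```text
t 6.28 pos [494.7 117.3  87.5] rot [-1.57   0.012  0.115] w 40.3 F [ 0.1  0.3 -0.5]
shift units [ 0.191  0.685 -0.357] norm 0.8 turn units [-0.01  0.   -0.14]
```

Request:
apply_moves:
  commands:
    - [[0.1, 0.3, -0.2, 0, 0, -0.1], [0.1, 0.3, -0.16, 0, 0, 0], [0, 0, 0, 0, 0, 0], [0, 0, 0, 0, 0, 0]]

```text
clock: 6.62
eef_pos: [505.5, 109.9, 61.2]
tool_rot: [-1.567, 0.003, 0.123]
force: [-0.5, 0.2, -1.0]
width: 39.9
```

```bash
python3 -c "
from h import *
go(503.6,104,27)
d=snap('side'); T=snap('top')
p=proj(d,[504,104,40])[0];q=proj(T,[504,104,40])[0]
cv2.imwrite('pics/c4.png',np.hstack([crop(d['image'],*p,40,5),crop(T['image'],*q,40,5)]))"
```

```text
t 6.62 pos [505.5 109.9  61.2] rot [-1.567  0.003  0.123] w 39.9 F [-0.5  0.2 -1. ]
shift units [-0.062  0.854 -0.143] norm 0.87 turn units [-0.05  0.1  -0.03]
```

View pics/c4.png

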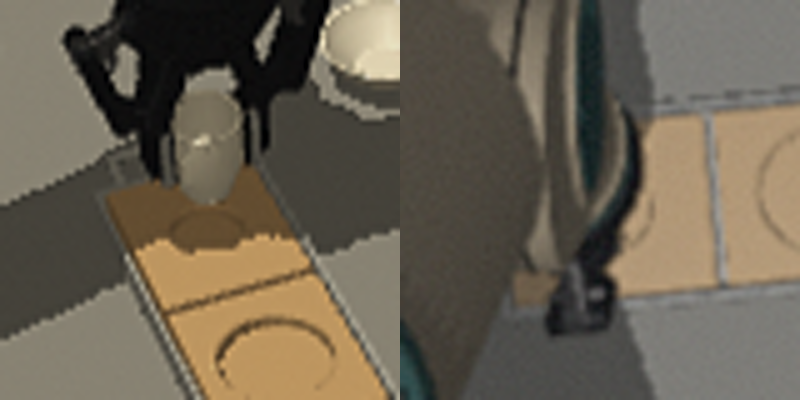

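Side crop shows the crucible foot above and slightly behind the narrow recess (ring at (207,230)), consistent with the -0.14 z correction.

Request:
apply_moves:
  commands:
    - [[-0.06, 0.1, -0.14, 0, 0.1, 0], [0, 0.2, 0, 0, 0, 0], [0, 0.2, 0, 0, 0, 0], [0, 0.1, 0, 0, 0, 0], [0, 0, 0, 0, 0, 0], [0, 0, 0, 0, 0, 0]]

```text
clock: 7.22
eef_pos: [503.5, 105.3, 35.8]
tool_rot: [-1.566, 0.001, 0.116]
force: [-0.1, -0.1, -0.8]
width: 40.2
```

```bash
python3 -c "
from h import *
go(503.6,104,26.7)"
```

```text
t 7.22 pos [503.5 105.3  35.8] rot [-1.566e+00  1.000e-03  1.160e-01] w 40.2 F [-0.1 -0.1 -0.8]
shift units [-0.001  0.226 -0.034] norm 0.23 turn units [-0.05  0.01 -0.02]
```

Request:
apply_moves:
  commands:
    - [[0, 0.08, -0.03, 0, 0, 0], [0, 0.08, 0, 0, 0, 0], [0, 0.04, 0, 0, 0, 0], [0, 0, 0, 0, 0, 0], [0, 0, 0, 0, 0, 0]]

```text
clock: 7.63
eef_pos: [503.9, 104.1, 27.0]
tool_rot: [-1.566, 0.001, 0.116]
force: [0.8, 0.1, -0.6]
width: 40.4
```

```bash
python3 -c "
from h import *
go(503.6,104,26.7)"
```

```text
t 7.63 pos [503.9 104.1  27. ] rot [-1.566e+00  1.000e-03  1.160e-01] w 40.4 F [ 0.8  0.1 -0.6]
shift units [-0.008  0.009 -0.001] norm 0.01 turn units [-0.06  0.01 -0.01]
```

Request:
apply_moves:
  commands:
    - [[0, 0.04, 0, 0, 0, 0], [0, 0.03, 0, 0, 0, 0], [0, 0, 0, 0, 0, 0]]

```text
clock: 7.88
eef_pos: [504.4, 104.2, 26.3]
tool_rot: [-1.565, -0.001, 0.116]
force: [-0.8, -0.3, -0.8]
width: 40.2
```

Request:
apply_moves:
  commands:
    - [[-0.01, 0.06, 0, 0, 0, 0], [0, 0.03, 0, 0, 0, 0], [0, 0, 0, 0, 0, 0]]

```text
clock: 8.13
eef_pos: [504.8, 104.3, 26.3]
tool_rot: [-1.564, -0.003, 0.116]
force: [-0.1, -0.3, -1.0]
width: 40.1
```

Request:
apply_moves:
  commands:
    - [[-0.02, 0.1, 0, -0.05, 0, 0], [0, 0.05, 0, 0, 0, 0], [0, 0, 0, 0, 0, 0]]

```text
clock: 8.38
eef_pos: [505.3, 104.2, 26.6]
tool_rot: [-1.567, -0.008, 0.114]
force: [-0.1, -0.1, -0.3]
width: 39.9
```

```bash
python3 -c "
from h import *
go(503.6,104,24)
d=snap('side'); 
p=proj(d,[504,104,40])[0]
cv2.imwrite('pics/c5.png',crop(d['image'],*p,35,8))"
```

```text
t 8.38 pos [505.3 104.2  26.6] rot [-1.567 -0.008  0.114] w 39.9 F [-0.1 -0.1 -0.3]
shift units [-0.043  0.064 -0.001] norm 0.08 turn units [-0.05 -0.01  0.09]
```

View pics/c5.png

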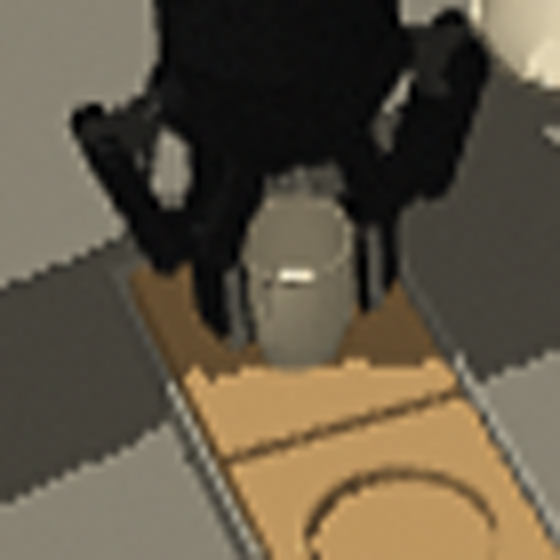

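The crucible sits in the recess: it no longer descends, and its weight is off the wrist. Release.

Request:
apply_moves:
  commands:
    - [[0, 0, 0, 0, 0, 0], [0, 0, 0, 0, 0, 0], [0, 0, 0, 0, 0, 0], [0, 0, 0, 0, 0, 0]]
  claw: 64

```text
clock: 8.77
eef_pos: [505.6, 104.5, 25.2]
tool_rot: [-1.567, -0.008, 0.115]
force: [-0.4, -0.0, -0.3]
width: 64.1
```

Request:
apply_moves:
  commands:
    - [[0, -0.2, 0, 0, 0, 0], [0, -0.4, 0, 0, 0, 0], [0, -0.7, 0, 0, 0, 0], [0, -0.7, 0, 0, 0, 0], [0, -0.5, 0, 0, 0, 0], [0, 0, 0, 0, 0, 0]]

```text
clock: 9.27
eef_pos: [503.0, 103.4, 128.1]
tool_rot: [-1.568, -0.001, 0.114]
force: [0.6, -0.5, 0.0]
width: 63.6
```

```bash
python3 -c "
from h import *
go(652,-255.5,125)
d=snap('side'); print(fitcirc(d,0,0,63,21,(504,104)))"
```

```text
t 9.27 pos [503.  103.4 128.1] rot [-1.568e+00 -1.000e-03  1.140e-01] w 63.6 F [ 0.6 -0.5  0. ]
shift units [ 2.678  0.051 -9.338] norm 9.71 turn units [-0.03 -0.01  0.01]
(array([506.3187865 , 101.57133555]), np.float64(25.07320213317871))
```

Request:
apply_moves:
  commands:
    - [[0.15, 0, -0.5, 0, 0, 0], [0.28, 0, -0.94, 0, 0, 0], [0.28, 0, -0.94, 0, 0, 0], [0.28, 0, -0.94, 0, 0, 0], [0.28, 0, -0.94, 0, 0, 0], [0.28, 0, -0.94, 0, 0, 0], [0.28, 0, -0.94, 0, 0, 0], [0.28, 0, -0.94, 0, 0, 0]]
  claw: 82

```text
clock: 9.98
eef_pos: [618.0, -162.4, 116.3]
tool_rot: [-1.555, 0.015, 0.138]
force: [0.8, 1.2, 0.7]
width: 81.7
```

Request:
apply_moves:
  commands:
    - [[0.28, 0, -0.94, 0, 0, 0], [0.2, 0, -0.6, 0, 0, 0], [0.1, 0, -0.2, 0, 0, 0], [0, 0, 0, 0, 0, 0], [0, 0, 0, 0, 0, 0], [0, 0, 0, 0, 0, 0]]

```text
clock: 10.48
eef_pos: [646.8, -244.4, 105.5]
tool_rot: [-1.557, 0.025, 0.124]
force: [-0.2, 0.1, 0.5]
width: 82.4
```

```bash
python3 -c "
from h import *
go(652,-255.5,70)
T=snap('top'); print(fitcirc(T,0,0,63,21,(504,104)))"
```

```text
t 10.48 pos [ 646.8 -244.4  105.5] rot [-1.557  0.025  0.124] w 82.4 F [-0.2  0.1  0.5]
shift units [ 0.116  0.88  -0.303] norm 0.94 turn units [-0.16  0.1  -0.29]
(array([505.27272633, 102.77853467]), np.float64(16.988412857055664))
```

Request:
apply_moves:
  commands:
    - [[0.06, 0.2, -0.15, -0.15, 0.1, -0.25], [0.06, 0.4, -0.15, 0, 0, 0], [0, 0.3, 0, 0, 0, 0], [0, 0, 0, 0, 0, 0], [0, 0, 0, 0, 0, 0]]

```text
clock: 10.95
eef_pos: [652.6, -246.7, 66.3]
tool_rot: [-1.564, 0.005, 0.124]
force: [0.2, 0.3, 0.2]
width: 82.0
```

```bash
python3 -c "
from h import *
go(652,-255.5,9)
d=snap('side');T=snap('top')
print(fitcirc(d,0,0,40,29,(652,-255.5)),fitcirc(T,0,0,40,29,(652,-255.5)))
p=proj(d,[652,-255,40])[0];q=proj(T,[652,-255,40])[0]
cv2.imwrite('pics/c6.png',np.hstack([crop(d['image'],*p,40,5),crop(T['image'],*q,40,5)]))"
```

```text
t 10.95 pos [ 652.6 -246.7   66.3] rot [-1.564  0.005  0.124] w 82.0 F [0.2 0.3 0.2]
shift units [-0.035  1.43  -0.226] norm 1.45 turn units [-0.08  0.1  -0.06]
(array([ 652.0394502 , -256.51028405]), np.float64(23.930837631225586)) (array([ 652.07565599, -254.51061304]), np.float64(9.989498138427734))
```

View pics/c6.png

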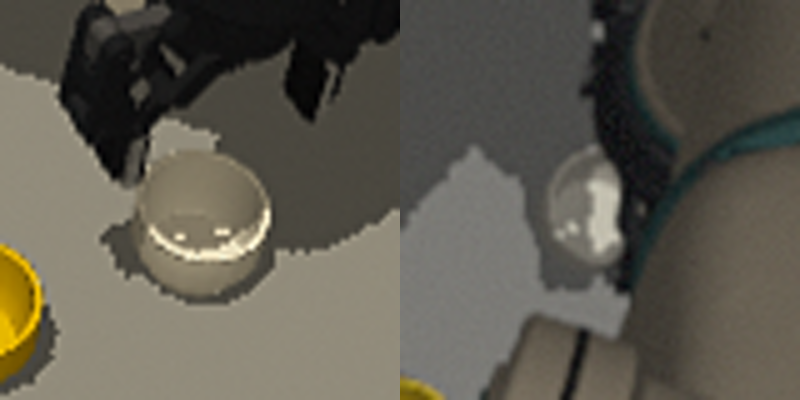

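The white wide crucible (centre (205,215) in the side crop) lies between the two open fingers; the yellow one stays clear at lower left. I'll correct 9 mm in y first.

Request:
apply_moves:
  commands:
    - [[-0.02, 0, -0.15, -0.08, 0.1, 0], [0, 0, -0.12, 0, 0, 0], [0, 0, 0, 0, 0, 0], [0, 0, 0, 0, 0, 0]]

```text
clock: 11.38
eef_pos: [654.5, -258.8, 68.4]
tool_rot: [-1.573, 0.003, 0.115]
force: [-0.1, 0.2, 0.1]
width: 82.0
```

```bash
python3 -c "
from h import *
go(652,-255.5,9)"
```

```text
t 11.38 pos [ 654.5 -258.8   68.4] rot [-1.573  0.003  0.115] w 82.0 F [-0.1  0.2  0.1]
shift units [-0.048  1.484  0.093] norm 1.49 turn units [ 0.03  0.   -0.03]
```

Request:
apply_moves:
  commands:
    - [[-0.05, 0.25, 0.08, 0, 0, 0], [0, 0.3, 0, 0, 0, 0], [0, 0.3, 0, 0, 0, 0], [0, 0.3, 0, 0, 0, 0], [0, 0.1, 0, 0, 0, 0], [0, 0, 0, 0, 0, 0], [0, 0, 0, 0, 0, 0]]

```text
clock: 11.97
eef_pos: [650.6, -255.4, 11.6]
tool_rot: [-1.572, 0.005, 0.115]
force: [-0.1, -1.6, 0.7]
width: 81.9
```

```bash
python3 -c "
from h import *
go(652,-255.5,9)"
```

```text
t 11.97 pos [ 650.6 -255.4   11.6] rot [-1.572  0.005  0.115] w 81.9 F [-0.1 -1.6  0.7]
shift units [ 0.034  0.064 -0.007] norm 0.07 turn units [ 0.01 -0.   -0.05]
```

Request:
apply_moves:
  commands:
    - [[0.03, 0.06, 0, 0, 0, -0.05], [0, 0, 0, 0, 0, 0], [0, 0, 0, 0, 0, 0], [0, 0, 0, 0, 0, 0], [0, 0, 0, 0, 0, 0], [0, 0, 0, 0, 0, 0], [0, 0, 0, 0, 0, 0]]
  claw: 46

```text
clock: 12.55
eef_pos: [653.2, -255.8, 10.7]
tool_rot: [-1.573, -0.003, 0.115]
force: [-0.1, 0.1, -0.9]
width: 57.0
```

```bash
python3 -c "
from h import *
go(652,-255.5,9)"
```

```text
t 12.55 pos [ 653.2 -255.8   10.7] rot [-1.573 -0.003  0.115] w 57.0 F [-0.1  0.1 -0.9]
shift units [-0.03   0.042  0.01 ] norm 0.05 turn units [ 0.03 -0.    0.03]
```

Request:
apply_moves:
  commands:
    - [[0, -0.2, 0, 0, 0, 0], [0, -0.4, 0, 0, 0, 0], [0, -0.5, 0, 0, 0, 0], [0, -0.5, 0, 0, 0, 0], [0, -0.4, 0, 0, 0, 0], [0, 0, 0, 0, 0, 0]]

```text
clock: 13.05
eef_pos: [652.0, -255.3, 94.7]
tool_rot: [-1.572, -0.0, 0.115]
force: [0.0, 0.0, -0.1]
width: 57.1
```

```bash
python3 -c "
from h import *
go(515.3,2.5,90)"
```

```text
t 13.05 pos [ 652.  -255.3   94.7] rot [-1.572 -0.     0.115] w 57.1 F [ 0.   0.  -0.1]
shift units [-2.658  0.109  6.794] norm 7.3 turn units [ 0.01 -0.01  0.  ]
```

Request:
apply_moves:
  commands:
    - [[-0.2, 0, 0.5, 0, 0, 0], [-0.35, 0, 0.9, 0, 0, 0], [-0.35, 0, 0.9, 0, 0, 0], [-0.35, 0, 0.9, 0, 0, 0], [-0.35, 0, 0.9, 0, 0, 0], [-0.35, 0, 0.9, 0, 0, 0], [-0.35, 0, 0.9, 0, 0, 0], [-0.2, 0, 0.5, 0, 0, 0]]

```text
clock: 13.72
eef_pos: [520.4, -13.4, 91.6]
tool_rot: [-1.583, -0.007, 0.102]
force: [-0.5, 1.4, -0.8]
width: 57.3
```

Request:
apply_moves:
  commands:
    - [[-0.1, 0, 0.15, 0, 0, 0], [0, 0, 0, 0, 0, 0], [0, 0, 0, 0, 0, 0], [0, 0, 0, 0, 0, 0]]

```text
clock: 14.05
eef_pos: [513.4, -3.1, 90.9]
tool_rot: [-1.581, -0.004, 0.11]
force: [-0.4, -0.5, -0.4]
width: 57.3
```

```bash
python3 -c "
from h import *
go(515.3,2.5,55)"
```

```text
t 14.05 pos [513.4  -3.1  90.9] rot [-1.581 -0.004  0.11 ] w 57.3 F [-0.4 -0.5 -0.4]
shift units [0.058 0.896 0.142] norm 0.91 turn units [ 0.11 -0.06  0.05]
```

Request:
apply_moves:
  commands:
    - [[0.05, 0.2, 0.12, 0.1, -0.05, 0.05], [0, 0.35, 0, 0, 0, 0], [0, 0.3, 0, 0, 0, 0], [0, 0, 0, 0, 0, 0], [0, 0, 0, 0, 0, 0]]

```text
clock: 14.47
eef_pos: [521.2, -6.1, 54.5]
tool_rot: [-1.575, -0.006, 0.103]
force: [0.3, -0.5, -1.0]
width: 57.3
```

```bash
python3 -c "
from h import *
go(515.3,2.5,22)
d=snap('side')
p=proj(d,[515,2,40])[0]
cv2.imwrite('pics/c7.png',crop(d['image'],*p,40,7))"
```

```text
t 14.47 pos [521.2  -6.1  54.5] rot [-1.575 -0.006  0.103] w 57.3 F [ 0.3 -0.5 -1. ]
shift units [-0.13   0.812  0.232] norm 0.85 turn units [ 0.05 -0.14  0.07]
```

View pics/c7.png

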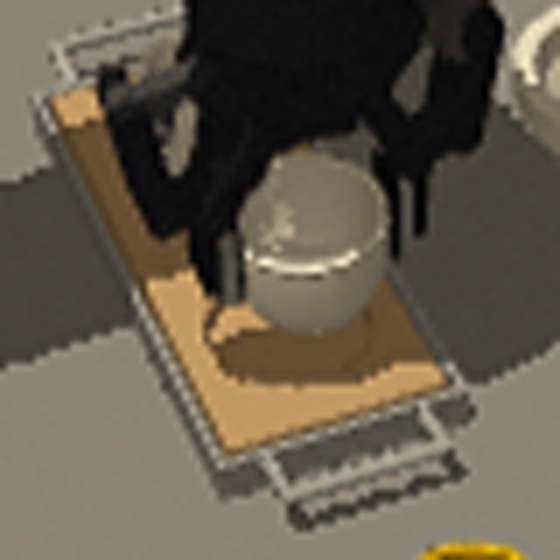

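The wide crucible is held upright above the recess (foot at (315,320), recess edge at (210,330)), slightly off to the +x, −y side, as the numbers say.

Request:
apply_moves:
  commands:
    - [[-0.1, 0, 0.18, 0.05, -0.12, 0.05], [0, 0, 0, 0, 0, 0], [0, 0, 0, 0, 0, 0], [0, 0, 0, 0, 0, 0]]

```text
clock: 14.85
eef_pos: [517.2, 0.0, 55.7]
tool_rot: [-1.571, -0.004, 0.113]
force: [-0.6, 0.2, -1.2]
width: 57.2
```

```bash
python3 -c "
from h import *
go(515.3,2.5,22)"
```

```text
t 14.85 pos [517.2   0.   55.7] rot [-1.571 -0.004  0.113] w 57.2 F [-0.6  0.2 -1.2]
shift units [-0.043  0.843  0.066] norm 0.85 turn units [-0.   -0.03  0.04]
```

Request:
apply_moves:
  commands:
    - [[-0.04, 0.15, 0.06, 0, 0, 0.04], [0, 0.2, 0, 0, 0, 0], [0, 0.15, 0, 0, 0, 0], [0, 0.05, 0, 0, 0, 0], [0, 0, 0, 0, 0, 0], [0, 0, 0, 0, 0, 0]]

```text
clock: 15.35
eef_pos: [515.4, 3.1, 31.7]
tool_rot: [-1.571, -0.001, 0.114]
force: [-0.2, -0.5, -0.1]
width: 57.0
```

```bash
python3 -c "
from h import *
go(515.3,2.5,22)"
```

```text
t 15.35 pos [515.4   3.1  31.7] rot [-1.571e+00 -1.000e-03  1.140e-01] w 57.0 F [-0.2 -0.5 -0.1]
shift units [-0.005  0.242 -0.015] norm 0.24 turn units [-0.   -0.01  0.01]
```

Request:
apply_moves:
  commands:
    - [[0, 0.08, 0, 0, 0, 0], [0, 0.08, 0, 0, 0, 0], [0, 0.06, 0, 0, 0, 0], [0, 0, 0, 0, 0, 0], [0, 0, 0, 0, 0, 0]]

```text
clock: 15.77
eef_pos: [515.6, 2.9, 21.9]
tool_rot: [-1.571, -0.001, 0.113]
force: [0.2, 0.4, 0.0]
width: 57.3
```

Request:
apply_moves:
  commands:
    - [[0, 0.06, 0, 0, 0, 0], [0, 0.03, 0, 0, 0, 0], [0, 0, 0, 0, 0, 0]]

```text
clock: 16.02
eef_pos: [516.1, 2.8, 20.8]
tool_rot: [-1.57, -0.002, 0.113]
force: [-0.4, -1.1, -0.7]
width: 57.5
```

Request:
apply_moves:
  commands:
    - [[0, 0.06, 0, 0, 0, 0], [0, 0.03, 0, 0, 0, 0], [0, 0, 0, 0, 0, 0]]

```text
clock: 16.27
eef_pos: [516.6, 2.8, 20.8]
tool_rot: [-1.569, -0.005, 0.113]
force: [0.1, -0.3, -1.7]
width: 57.3
```

Request:
apply_moves:
  commands:
    - [[0, 0, 0, 0, 0, 0], [0, 0, 0, 0, 0, 0], [0, 0, 0, 0, 0, 0], [0, 0, 0, 0, 0, 0]]
  claw: 76

```text
clock: 16.6
eef_pos: [517.2, 2.8, 20.6]
tool_rot: [-1.569, -0.006, 0.113]
force: [-0.0, 0.7, 0.4]
width: 75.6
```

Request:
apply_moves:
  commands:
    - [[0, -0.2, 0, 0, 0, 0], [0, -0.4, 0, 0, 0, 0], [0, -0.7, 0, 0, 0, 0], [0, -0.7, 0, 0, 0, 0], [0, -0.5, 0, 0, 0, 0], [0, 0, 0, 0, 0, 0]]

```text
clock: 17.1
eef_pos: [514.9, 2.4, 124.0]
tool_rot: [-1.569, 0.0, 0.112]
force: [1.2, 0.4, -0.1]
width: 76.1
```

```bash
python3 -c "
from h import *
go(691.3,-97,70)
d=snap('side'); print(fitcirc(d,0,0,51,29,(515.3,2.5)),fitcirc(d,0,0,63,21,(505.5,102)))"
```

```text
t 17.1 pos [514.9   2.4 124. ] rot [-1.569  0.     0.112] w 76.1 F [ 1.2  0.4 -0.1]
shift units [ 4.104  1.343 -2.964] norm 5.24 turn units [-0.02 -0.03 -0.  ]
(array([517.07935471,   2.80787954]), np.float64(19.16390037536621)) (array([510.8902235 ,  93.75975943]), np.float64(12.277032852172852))
```

Request:
apply_moves:
  commands:
    - [[0.4, 0, -0.3, 0, 0, 0], [0.7, 0.1, -0.5, 0, 0, 0], [0.7, 0.2, -0.5, 0, 0, 0], [0.7, 0.2, -0.5, 0, 0, 0], [0.7, 0.2, -0.5, 0, 0, 0], [0.5, 0.2, -0.3, 0, 0, 0], [0.3, 0.2, -0.2, 0, 0, 0], [0, 0, 0, 0, 0, 0]]
  claw: 42

```text
clock: 17.82
eef_pos: [685.6, -91.3, 67.7]
tool_rot: [-1.564, 0.014, 0.117]
force: [0.2, -0.3, -0.2]
width: 42.1
```

Request:
apply_moves:
  commands:
    - [[0, 0, 0, 0, 0, 0], [0, 0, 0, 0, 0, 0], [0, 0, 0, 0, 0, 0]]

```text
clock: 18.07
eef_pos: [681.8, -90.5, 64.2]
tool_rot: [-1.561, 0.021, 0.117]
force: [0.2, 0.0, 0.1]
width: 42.2
```

```bash
python3 -c "
from h import *
go(691.3,-97,45)
T=snap('top'); print(fitcirc(T,0,0,51,29,(515.3,2.5)),fitcirc(T,0,0,63,21,(505.5,102)))"
```

```text
t 18.07 pos [681.8 -90.5  64.2] rot [-1.561  0.021  0.117] w 42.2 F [0.2 0.  0.1]
shift units [ 0.227  0.472 -0.193] norm 0.56 turn units [-0.11  0.02 -0.24]
(array([523.90244713,   9.85035435]), np.float64(0.4201771914958954)) (array([478.01828213,  97.10782742]), np.float64(6.62596321105957))
```

Request:
apply_moves:
  commands:
    - [[0.12, 0.1, -0.1, -0.1, 0, -0.22], [0.05, 0.1, -0.06, 0, 0, 0], [0, 0, 0, 0, 0, 0], [0, 0, 0, 0, 0, 0], [0, 0, 0, 0, 0, 0]]

```text
clock: 18.53
eef_pos: [687.7, -92.6, 58.4]
tool_rot: [-1.568, 0.002, 0.12]
force: [-0.5, 0.4, -0.3]
width: 41.8
```

```bash
python3 -c "
from h import *
go(691.3,-97,12)
d=snap('side'); print(fitcirc(d,0,0,8,33,(691.3,-97)))
p=proj(d,[691,-97,30])[0]
cv2.imwrite('pics/c8.png',crop(d['image'],*p,35,8))"
```

```text
t 18.53 pos [687.7 -92.6  58.4] rot [-1.568  0.002  0.12 ] w 41.8 F [-0.5  0.4 -0.3]
shift units [ 0.078  1.16  -0.122] norm 1.17 turn units [-0.03  0.06 -0.02]
(array([690.87322776, -95.08135325]), np.float64(33.04521942138672))
```

View pics/c8.png

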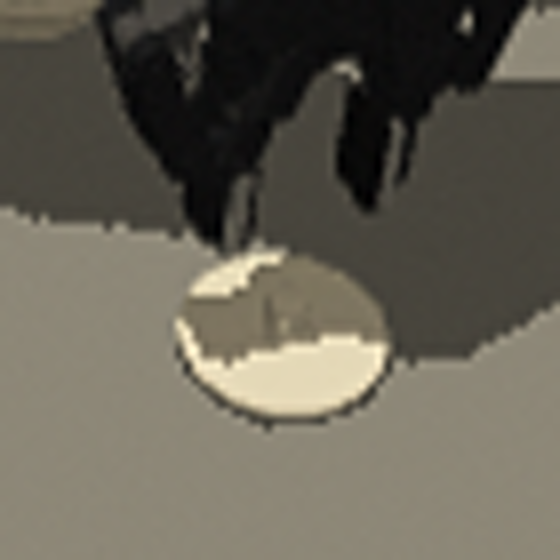

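Open fingers are above the large lid, whose knob is at about (285,315) in the crop. I'll descend around it.

Request:
apply_moves:
  commands:
    - [[0.08, 0.1, -0.1, 0, 0.05, 0], [0, 0.25, 0, 0, 0, 0], [0, 0.25, 0, 0, 0, 0], [0, 0.15, 0, 0, 0, 0], [0, 0, 0, 0, 0, 0], [0, 0, 0, 0, 0, 0]]

```text
clock: 19.08
eef_pos: [691.5, -96.2, 24.9]
tool_rot: [-1.568, 0.003, 0.115]
force: [0.3, -0.4, 0.0]
width: 42.0
```

```bash
python3 -c "
from h import *
go(691.2,-96.5,12)"
```

```text
t 19.08 pos [691.5 -96.2  24.9] rot [-1.568  0.003  0.115] w 42.0 F [ 0.3 -0.4  0. ]
shift units [-0.008  0.323 -0.006] norm 0.32 turn units [-0.04  0.   -0.03]
```

Request:
apply_moves:
  commands:
    - [[0, 0.12, 0, 0, 0, 0], [0, 0.12, 0, 0, 0, 0], [0, 0.04, 0, 0, 0, 0], [0, 0, 0, 0, 0, 0], [0, 0, 0, 0, 0, 0]]

```text
clock: 19.5
eef_pos: [691.1, -96.1, 12.0]
tool_rot: [-1.567, 0.004, 0.115]
force: [0.3, 0.4, 0.4]
width: 42.1
```

Request:
apply_moves:
  commands:
    - [[0, 0, 0, 0, 0, 0], [0, 0, 0, 0, 0, 0], [0, 0, 0, 0, 0, 0], [0, 0, 0, 0, 0, 0], [0, 0, 0, 0, 0, 0], [0, 0, 0, 0, 0, 0], [0, 0, 0, 0, 0, 0]]
  claw: 4

```text
clock: 20.08
eef_pos: [691.9, -96.1, 13.3]
tool_rot: [-1.568, 0.002, 0.115]
force: [-0.2, 0.6, -1.0]
width: 9.6
```

Request:
apply_moves:
  commands:
    - [[0, 0, 0, 0, 0, 0], [0, -0.15, 0, 0, 0, 0], [0, -0.2, 0, 0, 0, 0], [0, -0.1, 0, 0, 0, 0], [0, 0, 0, 0, 0, 0], [0, 0, 0, 0, 0, 0]]

```text
clock: 20.58
eef_pos: [692.2, -96.3, 33.7]
tool_rot: [-1.568, 0.001, 0.115]
force: [-0.7, 0.1, -0.1]
width: 9.8
```

```bash
python3 -c "
from h import *
go(516.5,2.7,110)
d=snap('side')
p=proj(d,[691,-97,40])[0]
cv2.imwrite('pics/c9.png',crop(d['image'],*p,35,8))"
```

```text
t 20.58 pos [692.2 -96.3  33.7] rot [-1.568e+00  1.000e-03  1.150e-01] w 9.8 F [-0.7  0.1 -0.1]
shift units [-4.08  -1.896  2.969] norm 5.39 turn units [-0.03  0.   -0.01]
```

View pics/c9.png

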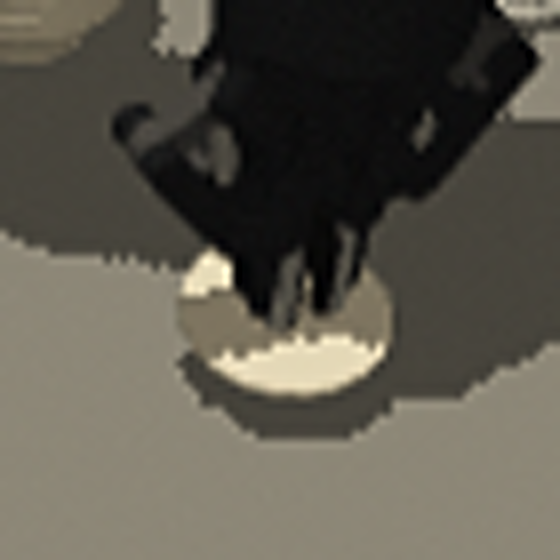

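The lid is held flat, with a clear shadow gap below. Carry it to the wide crucible.

Request:
apply_moves:
  commands:
    - [[0, -0.4, 0, 0, 0, 0], [0, -0.7, 0, 0, 0, 0], [-0.3, -0.6, 0.25, 0, 0, 0], [-0.6, -0.2, 0.45, 0, 0, 0], [-0.7, 0, 0.5, 0, 0, 0], [-0.7, 0, 0.5, 0, 0, 0], [-0.7, 0, 0.5, 0, 0, 0], [-0.6, 0, 0.4, 0, 0, 0]]

```text
clock: 21.3
eef_pos: [537.5, -12.1, 112.0]
tool_rot: [-1.573, -0.007, 0.109]
force: [-0.7, 0.2, -0.7]
width: 9.9
```

Request:
apply_moves:
  commands:
    - [[-0.3, 0, 0.2, 0, 0, 0], [-0.1, 0, 0.1, 0, 0, 0], [0, 0, 0, 0, 0, 0], [0, 0, 0, 0, 0, 0], [0, 0, 0, 0, 0, 0]]

```text
clock: 21.72
eef_pos: [514.6, 2.1, 112.5]
tool_rot: [-1.57, -0.003, 0.114]
force: [-0.2, 0.5, -0.2]
width: 9.7
```

```bash
python3 -c "
from h import *
go(516.5,2.7,80)"
```

```text
t 21.72 pos [514.6   2.1 112.5] rot [-1.57  -0.003  0.114] w 9.7 F [-0.2  0.5 -0.2]
shift units [0.046 0.813 0.01 ] norm 0.81 turn units [-0.01 -0.01  0.04]
```

Request:
apply_moves:
  commands:
    - [[0.05, 0.15, 0.01, 0, 0, 0], [0, 0.25, 0, 0, 0, 0], [0, 0.25, 0, 0, 0, 0], [0, 0.1, 0, 0, 0, 0], [0, 0, 0, 0, 0, 0], [0, 0, 0, 0, 0, 0]]

```text
clock: 22.22
eef_pos: [521.2, -0.4, 77.7]
tool_rot: [-1.572, -0.006, 0.11]
force: [-0.4, 0.5, -0.9]
width: 9.8
```

```bash
python3 -c "
from h import *
go(516.7,2.7,61)
d=snap('side');p=proj(d,[516,2,55])[0]
cv2.imwrite('pics/c10.png',crop(d['image'],*p,35,8))"
```

```text
t 22.22 pos [ 5.212e+02 -4.000e-01  7.770e+01] rot [-1.572 -0.006  0.11 ] w 9.8 F [-0.4  0.5 -0.9]
shift units [-0.105  0.417  0.09 ] norm 0.44 turn units [ 0.02 -0.06  0.07]
```

View pics/c10.png

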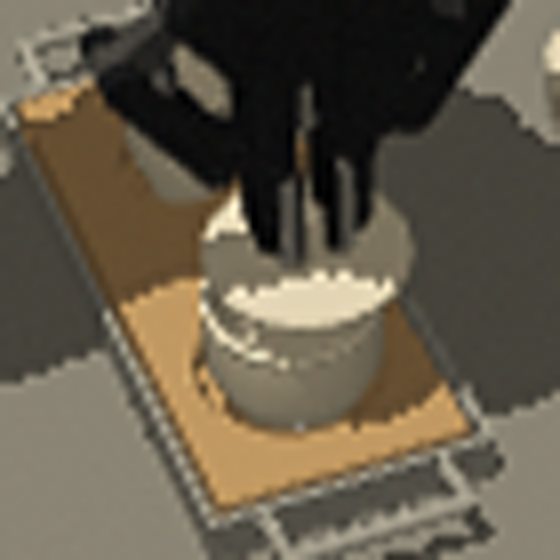

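The lid hovers about 17 mm above its seat, slightly to +x, as measured.

Request:
apply_moves:
  commands:
    - [[-0.1, 0.05, 0.08, 0, -0.05, 0.06], [0, 0.1, 0, 0, 0, 0], [0, 0.05, 0, 0, 0, 0], [0, 0, 0, 0, 0, 0], [0, 0, 0, 0, 0, 0]]

```text
clock: 22.68
eef_pos: [516.5, 2.8, 69.5]
tool_rot: [-1.572, -0.001, 0.115]
force: [-0.7, -0.6, -0.3]
width: 9.7
```

```bash
python3 -c "
from h import *
go(516.7,2.7,61)"
```

```text
t 22.68 pos [516.5   2.8  69.5] rot [-1.572e+00 -1.000e-03  1.150e-01] w 9.7 F [-0.7 -0.6 -0.3]
shift units [ 0.005  0.213 -0.002] norm 0.21 turn units [ 0.02 -0.    0.01]
```

Request:
apply_moves:
  commands:
    - [[0, 0.08, 0, 0, 0, 0], [0, 0.08, 0, 0, 0, 0], [0, 0.04, 0, 0, 0, 0], [0, 0, 0, 0, 0, 0], [0, 0, 0, 0, 0, 0]]

```text
clock: 23.1
eef_pos: [517.0, 2.8, 61.1]
tool_rot: [-1.573, -0.002, 0.115]
force: [-0.8, 0.6, -0.3]
width: 9.6
```

Request:
apply_moves:
  commands:
    - [[0, 0.06, 0, 0, 0, 0], [0, 0.03, 0, 0, 0, 0], [0, 0, 0, 0, 0, 0]]

```text
clock: 23.35
eef_pos: [517.5, 2.7, 60.0]
tool_rot: [-1.572, -0.004, 0.114]
force: [0.5, -0.1, 0.2]
width: 9.9
```

Request:
apply_moves:
  commands:
    - [[0, 0.06, 0, 0, 0, 0], [0, 0.03, 0, 0, 0, 0], [0, 0, 0, 0, 0, 0]]

```text
clock: 23.6
eef_pos: [518.0, 2.6, 60.0]
tool_rot: [-1.571, -0.006, 0.114]
force: [-1.0, 0.3, -0.7]
width: 9.7
```

It has stopped at 60.0, where 60.3 was predicted, so it is seated. Release and retreat.

Request:
apply_moves:
  commands:
    - [[0, 0, 0, 0, 0, 0], [0, 0, 0, 0, 0, 0], [0, 0, 0, 0, 0, 0], [0, 0, 0, 0, 0, 0], [0, 0, 0, 0, 0, 0]]
  claw: 40

```text
clock: 24.02
eef_pos: [518.4, 2.5, 59.4]
tool_rot: [-1.571, -0.007, 0.114]
force: [0.1, -0.2, -0.1]
width: 40.1
```

Request:
apply_moves:
  commands:
    - [[0, -0.2, 0, 0, 0, 0], [0, -0.4, 0, 0, 0, 0], [0, -0.6, 0, 0, 0, 0], [0, -0.3, 0, 0, 0, 0], [0, 0, 0, 0, 0, 0]]

```text
clock: 24.43
eef_pos: [516.6, 2.3, 121.4]
tool_rot: [-1.571, -0.002, 0.113]
force: [0.1, 0.3, -0.0]
width: 40.4
```

```bash
python3 -c "
from h import *
go(550.8,-406.5,70)
d=snap('side'); print(fitcirc(d,0,0,55,33,(517,2.7)))"
```

```text
t 24.43 pos [516.6   2.3 121.4] rot [-1.571 -0.002  0.113] w 40.4 F [ 0.1  0.3 -0. ]
shift units [ -0.31    1.285 -10.251] norm 10.34 turn units [ 0.   -0.02  0.02]
(array([519.17402649,   2.57760162]), np.float64(36.79947280883789))
```

Request:
apply_moves:
  commands:
    - [[0, 0, -0.5, 0, 0, 0], [-0.03, 0, -0.95, 0, 0, 0], [-0.03, 0, -0.95, 0, 0, 0], [-0.03, 0, -0.95, 0, 0, 0], [-0.03, 0, -0.95, 0, 0, 0], [-0.03, 0, -0.95, 0, 0, 0], [-0.03, 0, -0.95, 0, 0, 0], [-0.03, 0, -0.95, 0, 0, 0]]

```text
clock: 25.15
eef_pos: [542.3, -278.0, 112.4]
tool_rot: [-1.558, 0.005, 0.137]
force: [1.2, 1.1, -0.4]
width: 40.0
```

Request:
apply_moves:
  commands:
    - [[-0.03, 0.1, -0.9, 0, 0, 0], [-0.03, 0.2, -0.9, 0, 0, 0], [0, 0.2, -0.6, 0, 0, 0], [0, 0.1, -0.3, 0, 0, 0], [0, 0, 0, 0, 0, 0], [0, 0, 0, 0, 0, 0], [0, 0, 0, 0, 0, 0]]

```text
clock: 25.73
eef_pos: [547.0, -401.7, 77.9]
tool_rot: [-1.559, 0.013, 0.123]
force: [-0.3, 0.2, 0.7]
width: 40.1
```

```bash
python3 -c "
from h import *
go(550.8,-406.5,50)
T=snap('top');print(fitcirc(T,0,0,55,33,(517,2.7)),fitcirc(T,0,0,63,21,(505.5,102)))
d=snap('side'); print(fitcirc(d,0,0,55,33,(517,2.7)),fitcirc(d,0,0,63,21,(505.5,102)))"
```

```text
t 25.73 pos [ 547.  -401.7   77.9] rot [-1.559  0.013  0.123] w 40.1 F [-0.3  0.2  0.7]
shift units [ 0.09   0.694 -0.139] norm 0.71 turn units [-0.14  0.09 -0.15]
(array([518.3731358 ,   1.47654697]), np.float64(30.076128005981445)) (array([505.27093026, 102.86028529]), np.float64(16.114208221435547))
(array([519.5430336,   2.1179554]), np.float64(36.564029693603516)) (array([505.97155079, 103.04964274]), np.float64(20.200746536254883))
```

Request:
apply_moves:
  commands:
    - [[0.08, 0.15, -0.1, -0.12, 0.08, -0.15], [0, 0.3, 0, 0, 0, 0], [0, 0.1, 0, 0, 0, 0], [0, 0, 0, 0, 0, 0], [0, 0, 0, 0, 0, 0], [0, 0, 0, 0, 0, 0]]

```text
clock: 26.33
eef_pos: [554.7, -396.0, 56.6]
tool_rot: [-1.565, -0.003, 0.127]
force: [0.3, 0.3, -0.1]
width: 39.6
```

```bash
python3 -c "
from h import *
go(550.8,-406.5,12)"
```

```text
t 26.33 pos [ 554.7 -396.    56.6] rot [-1.565 -0.003  0.127] w 39.6 F [ 0.3  0.3 -0.1]
shift units [-0.133  1.114 -0.254] norm 1.15 turn units [-0.06  0.13  0.03]
```

Request:
apply_moves:
  commands:
    - [[-0.1, 0, -0.22, -0.05, 0.12, 0], [0, 0, 0, 0, 0, 0], [0, 0, 0, 0, 0, 0], [0, 0, 0, 0, 0, 0]]

```text
clock: 26.67
eef_pos: [552.0, -406.8, 57.6]
tool_rot: [-1.571, -0.004, 0.115]
force: [-0.5, -0.2, -0.5]
width: 40.3
```

```bash
python3 -c "
from h import *
go(550.8,-406.5,12)
d=snap('side'); print(fitcirc(d,0,0,8,25,(550.8,-406)))"
```

```text
t 26.67 pos [ 552.  -406.8   57.6] rot [-1.571 -0.004  0.115] w 40.3 F [-0.5 -0.2 -0.5]
shift units [-0.032  1.141  0.012] norm 1.14 turn units [0.01 0.   0.04]
(array([ 551.77945788, -406.59831625]), np.float64(23.023269653320312))
```

Request:
apply_moves:
  commands:
    - [[-0.02, 0.15, 0, 0, 0, 0], [0, 0.25, 0, 0, 0, 0], [0, 0.25, 0, 0, 0, 0], [0, 0.15, 0, 0, 0, 0], [0, 0, 0, 0, 0, 0], [0, 0, 0, 0, 0, 0]]

```text
clock: 27.22
eef_pos: [550.8, -406.1, 21.2]
tool_rot: [-1.57, -0.003, 0.115]
force: [0.9, -0.3, -0.6]
width: 39.8
```

```bash
python3 -c "
from h import *
go(551,-406.5,12)"
```

```text
t 27.22 pos [ 550.8 -406.1   21.2] rot [-1.57  -0.003  0.115] w 39.8 F [ 0.9 -0.3 -0.6]
shift units [ 0.002  0.23  -0.011] norm 0.23 turn units [-0.01  0.    0.03]
```

Request:
apply_moves:
  commands:
    - [[0, 0.1, 0, 0, 0, 0], [0, 0.1, 0, 0, 0, 0], [0, 0.02, 0, 0, 0, 0], [0, 0, 0, 0, 0, 0], [0, 0, 0, 0, 0, 0]]

```text
clock: 27.63
eef_pos: [550.9, -405.9, 11.2]
tool_rot: [-1.569, -0.003, 0.116]
force: [-0.4, 0.1, 0.4]
width: 40.2
```

Request:
apply_moves:
  commands:
    - [[0, 0, 0, 0, 0, 0], [0, 0, 0, 0, 0, 0], [0, 0, 0, 0, 0, 0], [0, 0, 0, 0, 0, 0], [0, 0, 0, 0, 0, 0], [0, 0, 0, 0, 0, 0], [0, 0, 0, 0, 0, 0], [0, 0, 0, 0, 0, 0]]
  claw: 4

```text
clock: 28.3
eef_pos: [551.6, -406.4, 12.5]
tool_rot: [-1.571, -0.004, 0.116]
force: [0.2, 0.8, -0.4]
width: 9.7
```

Request:
apply_moves:
  commands:
    - [[0, -0.15, 0, 0, 0, 0], [0, -0.2, 0, 0, 0, 0], [0, -0.1, 0, 0, 0, 0], [0, 0, 0, 0, 0, 0], [0, 0, 0, 0, 0, 0]]

```text
clock: 28.72
eef_pos: [551.7, -406.6, 32.9]
tool_rot: [-1.571, -0.005, 0.115]
force: [-0.1, -0.2, 0.0]
width: 9.9
```

```bash
python3 -c "
from h import *
go(505.6,103,120)
d=snap('side')
p=proj(d,[551,-406,30])[0]
cv2.imwrite('pics/c11.png',crop(d['image'],*p,30,8))"
```

```text
t 28.72 pos [ 551.7 -406.6   32.9] rot [-1.571 -0.005  0.115] w 9.9 F [-0.1 -0.2  0. ]
shift units [ 0.333 -2.182 12.787] norm 12.98 turn units [0.01 0.01 0.05]
```

View pics/c11.png

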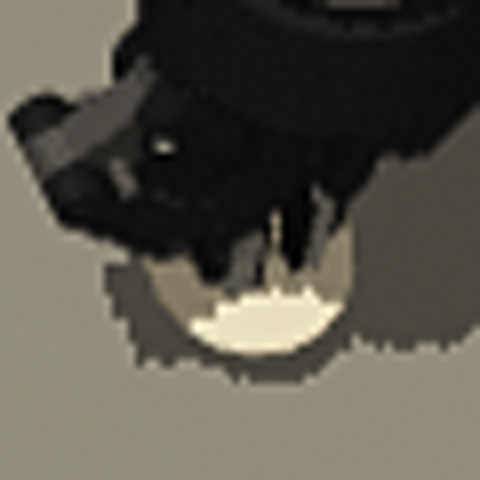

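The small lid is held flat. Lift to about 140, clear of the covered wide crucible, and travel.

Request:
apply_moves:
  commands:
    - [[0, -0.5, 0.2, 0, 0, 0], [0, -0.7, 0.5, 0, 0, 0], [0.03, -0.7, 0.65, 0, 0, 0], [0.03, -0.6, 0.75, 0, 0, 0], [0.03, -0.2, 0.9, 0, 0, 0], [0.03, 0, 0.95, 0, 0, 0], [0.03, 0, 0.95, 0, 0, 0], [0.03, 0, 0.95, 0, 0, 0]]

```text
clock: 29.43
eef_pos: [529.9, -178.2, 143.8]
tool_rot: [-1.58, -0.007, 0.097]
force: [0.2, -0.6, 0.6]
width: 9.5
```

Request:
apply_moves:
  commands:
    - [[0.03, 0, 0.95, 0, 0, 0], [0.03, 0, 0.95, 0, 0, 0], [0.03, 0, 0.95, 0, 0, 0], [0.03, 0, 0.95, 0, 0, 0], [0.03, 0, 0.95, 0, 0, 0], [0, 0, 0.8, 0, 0, 0], [0, 0, 0.4, 0, 0, 0], [0, 0, 0, 0, 0, 0]]

```text
clock: 30.1
eef_pos: [509.5, 81.6, 142.8]
tool_rot: [-1.574, -0.01, 0.109]
force: [0.1, 0.2, -0.1]
width: 9.6
```

Request:
apply_moves:
  commands:
    - [[0, 0, 0, 0, 0, 0], [0, 0, 0, 0, 0, 0], [0, 0, 0, 0, 0, 0]]

```text
clock: 30.35
eef_pos: [509.6, 80.7, 142.8]
tool_rot: [-1.575, -0.01, 0.111]
force: [0.6, -0.1, 0.4]
width: 9.6
```

```bash
python3 -c "
from h import *
go(505.6,103,100)"
```

```text
t 30.35 pos [509.6  80.7 142.8] rot [-1.575 -0.01   0.111] w 9.6 F [ 0.6 -0.1  0.4]
shift units [-0.048  1.068  0.571] norm 1.21 turn units [ 0.05 -0.05  0.11]
```

Request:
apply_moves:
  commands:
    - [[-0.05, 0, 0.25, 0.05, -0.05, 0.1], [0, 0.3, 0.25, 0, 0, 0], [0, 0.4, 0, 0, 0, 0], [0, 0.2, 0, 0, 0, 0], [0, 0, 0, 0, 0, 0], [0, 0, 0, 0, 0, 0], [0, 0, 0, 0, 0, 0]]

```text
clock: 30.93
eef_pos: [507.3, 93.7, 106.7]
tool_rot: [-1.572, -0.001, 0.1]
force: [0.9, -1.3, 0.6]
width: 9.7
```

```bash
python3 -c "
from h import *
go(505.6,103,72)"
```

```text
t 30.93 pos [507.3  93.7 106.7] rot [-1.572e+00 -1.000e-03  1.000e-01] w 9.7 F [ 0.9 -1.3  0.6]
shift units [-0.022  0.868  0.236] norm 0.9 turn units [ 0.02 -0.17  0.02]
```

Request:
apply_moves:
  commands:
    - [[-0.02, 0, 0.2, 0, -0.15, 0], [0, 0.2, 0, 0, 0, 0], [0, 0.15, 0, 0, 0, 0], [0, 0, 0, 0, 0, 0], [0, 0, 0, 0, 0, 0]]

```text
clock: 31.35
eef_pos: [507.0, 102.3, 93.2]
tool_rot: [-1.572, -0.005, 0.114]
force: [-0.1, 0.9, 0.2]
width: 9.6
```

```bash
python3 -c "
from h import *
go(505.6,103,72)"
```

```text
t 31.35 pos [507.  102.3  93.2] rot [-1.572 -0.005  0.114] w 9.6 F [-0.1  0.9  0.2]
shift units [-0.035  0.529  0.022] norm 0.53 turn units [ 0.01 -0.01  0.06]
```

Request:
apply_moves:
  commands:
    - [[-0.04, 0.1, 0.02, 0, 0, 0.05], [0, 0.15, 0, 0, 0, 0], [0, 0.1, 0, 0, 0, 0], [0, 0, 0, 0, 0, 0], [0, 0, 0, 0, 0, 0]]

```text
clock: 31.77
eef_pos: [505.0, 102.8, 77.4]
tool_rot: [-1.572, 0.001, 0.114]
force: [0.6, -1.1, 0.6]
width: 10.0
```

```bash
python3 -c "
from h import *
go(505.6,103,72)
d=snap('side'); p=proj(d,[505,103,65])[0]
cv2.imwrite('pics/c12.png',crop(d['image'],*p,30,8))"
```

```text
t 31.77 pos [505.  102.8  77.4] rot [-1.572e+00  1.000e-03  1.140e-01] w 10.0 F [ 0.6 -1.1  0.6]
shift units [0.016 0.135 0.004] norm 0.14 turn units [ 0.01 -0.02 -0.01]
```

View pics/c12.png

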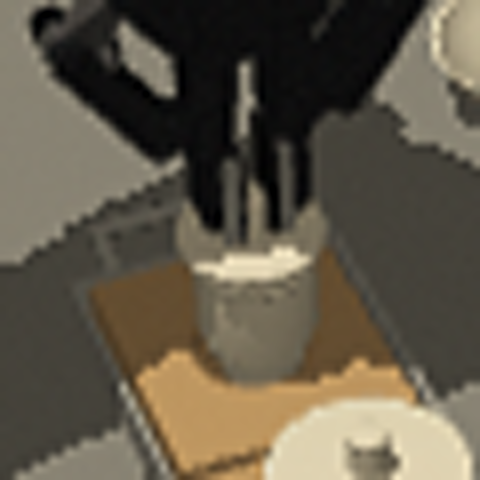

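The lid hovers centred just above the tall crucible (disc at (252,240), body below it at (258,320)). Lower the last 6 mm.

Request:
apply_moves:
  commands:
    - [[0.01, 0.06, 0, 0, 0, 0], [0, 0.06, 0, 0, 0, 0], [0, 0.02, 0, 0, 0, 0], [0, 0, 0, 0, 0, 0], [0, 0, 0, 0, 0, 0]]

```text
clock: 32.23
eef_pos: [505.8, 102.7, 71.6]
tool_rot: [-1.572, -0.0, 0.113]
force: [0.2, 0.8, -0.2]
width: 9.7
```

Request:
apply_moves:
  commands:
    - [[0, 0.06, 0, 0, 0, 0], [0, 0.03, 0, 0, 0, 0], [0, 0, 0, 0, 0, 0]]

```text
clock: 32.48
eef_pos: [506.9, 102.9, 71.4]
tool_rot: [-1.571, -0.003, 0.113]
force: [0.1, 0.3, -0.1]
width: 9.5
```

Request:
apply_moves:
  commands:
    - [[0, 0.05, 0, 0, 0, 0], [0, 0.03, 0, 0, 0, 0], [0, 0, 0, 0, 0, 0]]

```text
clock: 32.73
eef_pos: [508.0, 103.0, 71.2]
tool_rot: [-1.57, -0.007, 0.113]
force: [0.8, 0.3, 0.7]
width: 10.0
```

Request:
apply_moves:
  commands:
    - [[0, 0, 0, 0, 0, 0], [0, 0, 0, 0, 0, 0], [0, 0, 0, 0, 0, 0], [0, 0, 0, 0, 0, 0], [0, 0, 0, 0, 0, 0]]
  claw: 40

```text
clock: 33.15
eef_pos: [508.2, 103.0, 70.5]
tool_rot: [-1.57, -0.007, 0.113]
force: [-0.3, -0.4, 0.3]
width: 40.0
```

Request:
apply_moves:
  commands:
    - [[0, -0.2, 0, 0, 0, 0], [0, -0.4, 0, 0, 0, 0], [0, -0.7, 0, 0, 0, 0], [0, -0.7, 0, 0, 0, 0], [0, -0.5, 0, 0, 0, 0], [0, -0.2, 0.5, 0, 0, 0], [0, 0, 0.9, 0, 0, 0], [0, 0, 0.9, 0, 0, 0]]

```text
clock: 33.82
eef_pos: [498.7, 186.1, 186.2]
tool_rot: [-1.575, -0.006, 0.095]
force: [1.0, 0.2, -0.0]
width: 40.0
```

Request:
apply_moves:
  commands:
    - [[0, 0, 0.9, 0, 0, 0], [0, 0, 0.9, 0, 0, 0], [0, 0, 0.9, 0, 0, 0], [0, 0, 0.9, 0, 0, 0], [0, 0, 0.5, 0, 0, 0], [0, 0, 0, 0, 0, 0], [0, 0, 0, 0, 0, 0], [0, 0, 0, 0, 0, 0]]

```text
clock: 34.48
eef_pos: [478.4, 366.7, 190.5]
tool_rot: [-1.568, -0.009, 0.105]
force: [-0.5, -0.3, -1.4]
width: 39.8
```

```bash
python3 -c "
from h import *
go(500,300,150)
T=snap('top');d=snap('side')
for D in(T,d):
  print([np.round(fitcirc(D,0,0,z,r,c)[0],1) for z,r,c in((55,33,(518.5,2)),(67,25,(507,103)),(51,29,(517,2.8)),(63,21,(506,103)))])
p=proj(d,[511,53,40])[0];q=proj(T,[511,53,40])[0]
cv2.imwrite('pics/c13.png',np.hstack([crop(d['image'],*p,50,4),crop(T['image'],*q,50,4)]))"
```

```text
t 34.48 pos [478.4 366.7 190.5] rot [-1.568 -0.009  0.105] w 39.8 F [-0.5 -0.3 -1.4]
shift units [ 0.353  1.01  -1.717] norm 2.02 turn units [-0.03 -0.11  0.11]
[array([518.4,   1.6]), array([508.8, 101.9]), array([523. ,   3.1]), array([514.3, 101. ])]
[array([519.6,   2.2]), array([509.5, 102.6]), array([519. ,   4.5]), array([508.7, 106.2])]
```

View pics/c13.png

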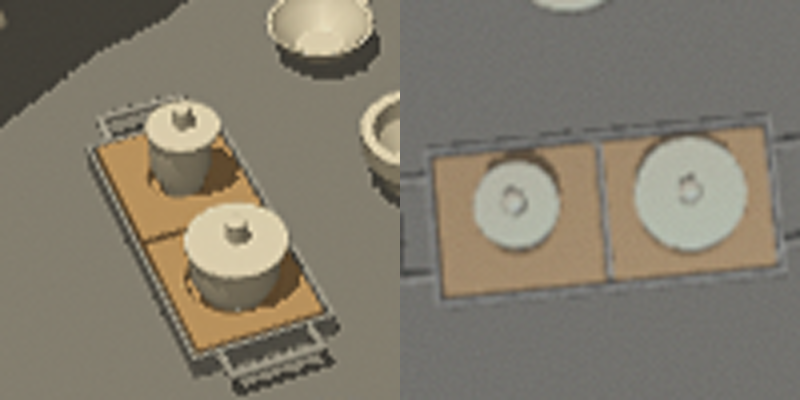

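Both crucibles stand upright in their recesses and both lids look flat and centred. The two cameras agree within about 1 mm on each lid centre at the seated height. Handing in.

```bash
python3 -c "
from h import *
print(finish_job())"
```

```text
the job is handed in; nothing more can be done
None
```

The job is handed in. The tall crucible is in the narrow recess and the wide crucible in the wide recess, each covered by its own lid. It took about 34.6 s of the 96 s allowed; no verdict was reported.

| Check | Last measurement | Limit |
|---|---|---|
| Tall crucible to its recess centre | about 2 mm | 10 mm |
| Wide crucible to its recess centre | about 2 mm | 10 mm |
| Small lid to the tall crucible | about 3.5 mm | 8 mm |
| Large lid to the wide crucible | about 2 mm | 8 mm |

- **Lid heights:** each lid stopped within about 0.3 mm of the tool height predicted for lying on the rim, and the last picture shows both flat and both crucibles upright.
- **Crucible position under the lids:** I measured each crucible before its lid went on. Repeating that fit afterwards gave inconsistent centres (up to about 9 mm from the earlier ones), because the lid now hides the rim, so I set it aside.
- **Small lid drift:** the tool crept about 2 mm in x while pressing it down, which probably explains its larger offset.
- **Look-alikes:** I never reached for the mortar, dish, disc or yellow crucibles, but I did not re-measure their positions at the end.

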